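# Draw the guarded vent bolt with the hooked rod

### The arm

A 7-joint arm with a two-finger parallel gripper is mounted at the origin on the work surface. World frame = base frame: x ahead of the robot, y to its left, z up, the work surface at z = 0. Lengths are in mm, angles in rad, forces in N, time in s.
With the tool pointing down it reaches from about 400 to 875 mm from the base axis. Payload 6.5 kg.
Tool frame: the origin (TCP) lies where the fingers leave the gripper's body, on its centre line; the fingertips stand 64 mm ahead of it and the grasp point (between the pads) lies 45 mm ahead of it (bot.grip_depth is the distance from the TCP to the grasp point, in mm); z points along the fingers, y is the direction in which the jaws open and shut (so a half turn about z gives the same grasp; the last joint's range is limited). The gripper opens to 88 mm and grips with 3 to 60 N. Pads are 18 mm wide; open, the fingers measure 123 mm over their backs; the gripper's body (75 mm by 187 mm) begins 45 mm behind the grasp point.
Start: joints at [1.195, 0.536, -0.004, 1.538, 0.003, 1.067, -0.071], TCP at [198.162, -619.049, 302.716] pointing down, gripper open.
Joint ranges: [-2.7, 2.7], [-0.37, 2.16], [-1.27, 1.26], [0.24, 2.4], [-1.31, 4.45], [0.19, 1.91], [-2.76, 2.76]. Speed limits (rad/s): [2.39, 2.39, 3.14, 3.14, 3.14, 3.14, 3.14].

### API

Orientations are given as [roll, pitch, yaw] about the fixed x, y, z axes, in that order (R = Rz(yaw) Ry(pitch) Rx(roll)).
In Python, from workcell import bot, optics gives the robot as it stands.
- The arm moves only by the tool step_arm, never from a script. Its argument "targets" is one flat list of numbers, 7 for each row, row after row: the shift along the tool's x, y, z in m, then the turn, a rotation vector about the tool's x, y, z in degrees, then the gripper's target within -1 to 1 (fully open at 1, half-way at 0, shut at -1). A call has 1 to 5 rows; each row is the pose to reach, as a shift and turn from the pose measured when the call began, along the tool's axes at that moment; what a row does not reach only later rows make up. A row lasts 1/10 s, in which the tool goes at most 50 mm and 8.59 degrees, less where a joint would pass 70% of its speed; a pose out of reach is approached as far as the arm can. A call with a gripper value outside its range is refused whole. The fingers move at their own pace and stop on an object; "squeeze" is the grip in N (left out, the last holds). Time passes only in rows, so rows that repeat a pose let the fingers close. It gives the time, the measured TCP pose, the force and the opening at its end, in the units of the state.
- bot.state(): the state, without advancing time (a new reading comes with each control period).
- optics.get_image(name): name is "scene" or "top" or "wrist"; returns a dict with "pixels" (384x512x3 uint8, red, green, blue), "z_map" (384x512 float32, mm along the optical axis (not along the pixel's ray), 0 where there is no reading), "fx", "fy", "cx", "cy" (pixels), "origin" and "rotation" of the camera in the world. Camera axes: x right, y down, z forward; pixel columns grow to the right and rows downward; lengths in mm; the calibration is good to about 2 mm. A picture is of the moment at which its call begins.
- bot.sign_off(): hands the job in, once; it reports no verdict.
The state is a dict: "clock": time; "q": joint angles; "qd": joint speeds; "joint_efforts": joint torques, N m; "ee_pos": TCP position; "ee_rot": TCP orientation; "force": force on the tool from outside, world axes, zero at the start; "torque": the same for the moment, N m; "width": finger opening in mm.
Only numpy, scipy, OpenCV 4.12 (cv2) and the standard library are available. Lean on these libraries where they do the work, as an engineer would, in place of code of your own. Each camera call takes 0.05 s, during which the arm holds its last target.

### The job

The vent-shutter bolt inside the wire-guarded hot bay is out of reach for the hand: take the hooked rod from its wooden rest, catch the bolt's upright pin with the hook and draw the bolt towards the open front of the bay until it is fully home, and seat it against its stop with a steady pull of about 10 N for half a second. The bolt is delicate, so feel your way: never load the pin or the bay with more than 15 N, touch the pin only with the rod, and do not disturb the crucible or the other things on the bench. Then lay the rod back in its rest the way it lay and let go.

Things in the scene. Friction and masses are not known exactly. Their poses are not given: they have to be found in the camera images.
- rod: Hooked rod: rectangular wooden handle 130 long x 18 wide x 26 mm high, then a round steel shaft of 8 mm diameter ending in an L-shaped hook. Origin: centre of the handle. x runs along the rod to the hook, z up as it lies in the rest, y to the side the hook bar points to. The shaft lies on the x axis from x = 65 to 235 mm. Mass about 0.2 kg (varies).
- grip (a point): Best place to grip the rod, on its centre line, 22 mm ahead of its origin (close to its balance point), across the 18 mm width; 21 mm of handle lie ahead of a 44 mm wide grip here.
- crook (a point): The bend between shaft and hook bar, on the centre lines of both, 235 mm ahead of the rod's origin.
- hook_end (a point): End of the hook bar (8 mm diameter, round): x = 227, y = +30, z = 0 mm in the rod's frame. The bar leans back a little, so that a pulled pin settles into the crook.
- rest: Wooden rest of the rod, fixed, left or right of the middle (a fixed test-tube rack, 98 mm high, is on the other side). Base plate 210 x 70 x 10 mm from x = -70 to 140 mm, with two upright forks. Origin: on the bench. Its axes are those of the rod lying in it; the rod's origin is then 60 mm above this origin (shifted up to 10 mm along x at the start).
- fork_rear (a point): Floor of the rear fork's notch, which carries the handle: 47 mm above the bench, 50 mm behind the rest's origin. Notch 20 mm wide at the floor with flared mouth; fork 12 mm thick, 70 mm high, under 60 mm wide.
- fork_front (a point): Floor of the front fork's notch, which carries the shaft: 56 mm above the bench, 120 mm ahead of the rest's origin. Notch 10 mm wide at the floor with flared mouth; fork 12 mm thick, 79 mm high, under 60 mm wide.
- bay: Guarded bay, fixed: white floor plate 195 x 170 x 6 mm with grey walls up to 40 mm high and a cage of steel wires above. Origin: on the bench below the front edge, in line with the bolt. x points to the back. Back plate at x = 173, side walls' inner faces at y = -76 and +81 mm. Wire roof 130 mm above the bench. The bolt plate on the floor, with guide and stop block up to 32 mm high, may be mounted up to 10 mm nearer or farther.
- bay_front (a point): Middle of the bay's open front, 80 mm above the bench. The opening is clear from 35 to 125 mm above the bench and from y = -75 to +80 mm of the bay's frame, between two 7 mm corner posts.
- bolt (a joint): Slide of the bolt in m: 0 = shut, 0.06 = home at its hard stop; starts at 0 to 0.012, drags with 5 N of friction, stays where left. Its upright steel pin, 10 mm diameter, 26 to 88 mm above the bench with a 16 mm wide knob head up to 98 mm, stands in the bay's frame at y = 0, x = 105 mm minus the joint value, give or take 10 mm as the bolt plate is mounted; it is drawn along -x of the bay.
- crucible: Small white crucible, 34 mm wide, 32 mm high, standing loose in the bay on the +y side of the bolt. Origin: centre of its foot. Leave it alone.
- beaker: Glass beaker, 68 mm wide, 85 mm high, loose bystander. Origin: centre of its underside.
- reagent: Amber bottle, 60 mm wide, 130 mm high, loose bystander. Origin: centre of its underside.
- small_box: Plain cardboard box 53 x 36 x 15 mm, loose bystander lying flat between robot and bay. Origin: centre of its underside.
- ruler: Wooden ruler 200 x 28 x 5 mm, loose bystander lying flat between robot and bay. Origin: centre of its underside.
- dish: Shallow white dish, 80 mm wide, 20 mm high, loose bystander. Origin: centre of its underside.
- jar: Glass jar, 64 mm wide, 80 mm high, loose bystander. Origin: centre of its underside.
Mind the look-alikes: they are no part of the job. What is meant by the rest is not pink, and is the smaller of those in its own colour.

How it is judged (in metres and radians):
On the way, in this order (a step that is already met when the one before it is completed fails the run):
1. the rod is lifted out of its rest (z of rod in the frame of rest above 0.09 m), for 0.1 s.
2. the hook pulls on the pin (contact force between rod and bolt above 2 N and value of joint bolt above 0.02 m), for 0.1 s.
3. the bolt is home and the rod seats it there with a steady pull (value of joint bolt above 0.058 m and contact force between rod and bolt above 8 N), for 0.2 s.
At the end, for the whole second after the job is handed in: The bolt is home (joint above 58 of 60 mm) and the rod lies at rest in both notches of its rest, released: hook end forward as before, within 30 mm along and 7 mm across, its origin 55 to 64 mm above the bench, in line with the rest within 0.06 rad and upright within 0.1 rad (value of joint bolt above 0.058 m and x of rod in the frame of rest between -0.03 and 0.03 m and y of rod in the frame of rest between -0.007 and 0.007 m and z of rod in the frame of rest between 0.055 and 0.064 m and angle between the x axis of rod and the x axis of rest, either way round below 0.06 rad and angle between rod's own z axis and vertical below 0.1 rad and x of crook in the frame of rest above 0.17 m and linear speed of rod below 0.02 m/s and contact force between the fingers and rod below 0.1 N); the robot touches nothing.
It fails at once if the rod loads the pin with more than 15 N (contact force between rod and bolt above 15 N).
It fails at once if the rod or the arm loads the bay with more than 15 N (contact force between any of rod, the arm, the fingers and bay above 15 N).
It fails at once if the gripper or arm touches the pin (contact force between any of the fingers, the arm and bolt above 0.5 N).
It fails at once if the crucible or another bystander is shifted by more than 15 mm or tipped (distance of any of crucible, beaker, reagent, small_box, ruler, dish, jar from where it was at the start of the episode above 0.015 m or angle between any of crucible, beaker, reagent, small_box, ruler, dish, jar's own z axis and vertical above 0.4 rad).
It also fails if it takes over 72 s, if anything falls off the work surface, if the arm or the gripper's body presses on something with over 40 N, if the wrist force passes 120 N, or if a joint passes its speed limit or range.

## Working session

There is one attempt and no reset: what is moved stays moved. The work goes in short steps, Python scripts to look and compute and a tool call to move; the robot and the scene stay as the last step left them, time stands still between calls to the robot, and variables do not carry over. Pictures are saved under pics/ and viewed, and the job is handed in when it is done.

Besides the shell and the picture viewer there is one more tool, called after ">>>" as a command line: name --argument value ..., lists and objects as JSON in quotes. step_arm: Moves the arm, as the interface text tells. Its arguments: {"type":"object","properties":{"targets":{"type":"array","items":{"type":"number"}},"squeeze":{"type":"number"}},"required":["targets"]}

```bash
ls; mkdir -p pics
cat > h.py <<'E'
import numpy as np, cv2
from workcell import bot, optics
def snap(name,fn):
    im=optics.get_image(name); cv2.imwrite('pics/'+fn+'.png',cv2.cvtColor(im['pixels'],cv2.COLOR_RGB2BGR))
    np.savez('pics/'+fn+'.npz',**{k:np.array(v) for k,v in im.items()}); return im
def ld(fn): return dict(np.load('pics/'+fn+'.npz'))
def cloud(im):
    h,w=im['z_map'].shape; u,v=np.meshgrid(np.arange(w),np.arange(h)); z=im['z_map']
    p=np.stack([(u-im['cx'])/im['fx']*z,(v-im['cy'])/im['fy']*z,z],-1)
    return p@np.array(im['rotation']).T+np.array(im['origin'])
def ray(im,u,v,z):
    d=np.array(im['rotation'])@np.array([(u-im['cx'])/im['fx'],(v-im['cy'])/im['fy'],1.]); o=np.array(im['origin'])
    return o+d*(z-o[2])/d[2]
def proj(im,p):
    c=np.array(im['rotation']).T@(np.array(p)-np.array(im['origin'])); return im['fx']*c[0]/c[2]+im['cx'],im['fy']*c[1]/c[2]+im['cy']
E
python3 - <<'E'
from h import *
for n in ['scene','top','wrist']:
    im=snap(n,n+'0'); print(n,im['origin'],im['rotation'],im['fx'],im['cx'])
    b=cv2.imread('pics/%s0.png'%n); 
s=bot.state(); print(s)
E
```

```text
pics
scene [1169.44601317 -222.09208683  893.53457546] [-2.40913321e+00 -3.00354855e-04  1.25374589e+00] 350.2332621557667 257.73452182691824
top [ 223.95217783  -17.90464873 1340.45167842] [-2.95763533  0.02601564 -1.56551358] 417.5869597887441 255.50800738034323
wrist [ 274.58717799 -594.17356904  384.69893047] [ 2.82621025e+00  2.65964750e-03 -1.26105042e+00] 288.9816289194161 256.96857457168755
{'clock': 0.15, 'q': array([ 1.19480608,  0.5370154 , -0.00446676,  1.53859775,  0.00258195,
        1.06725677, -0.07119894]), 'qd': array([-0.00127157, -0.00174384,  0.00247039, -0.00186457, -0.00099856,
       -0.00015609,  0.00021282]), 'joint_efforts': array([ 1.70464806e-03, -5.71330440e+01,  9.92059372e-01, -2.51825327e+01,
       -5.61077264e-02,  1.52605172e-02,  1.14611285e-04]), 'ee_pos': array([ 198.06881048, -618.70886644,  302.04380988]), 'ee_rot': array([-3.14032265e+00,  6.53365924e-05,  3.09878126e-01]), 'force': array([0.28953063, 0.17811984, 0.58793301]), 'torque': array([0.00645952, 0.03971464, 0.00480151]), 'width': 88.28932316886645}
```

```bash
sed -i 's/^import numpy as np, cv2/import numpy as np, cv2\nfrom scipy.spatial.transform import Rotation as Ro/' h.py
sed -i "s/np.array(im\['rotation'\])/RM(im)/g" h.py
cat >> h.py <<'E'
def RM(im): return Ro.from_euler('xyz',np.array(im['rotation'])).as_matrix()
E
python3 - <<'E'
from h import *
for n in ['scene','top','wrist']:
    im=ld(n+'0'); P=cloud(im); print(n,RM(im)[:,2], np.nanmin(P[im['z_map']>0],0),np.max(P[im['z_map']>0],0))
E
```

```text
scene [-0.6353021   0.20868979 -0.74353199] [-1589.88117614 -1060.09698914  -758.95909655] [1142.96439622 2117.8955685   601.24976333]
top [ 0.1827839   0.02653977 -0.98279483] [ -120.44471006 -1360.77940627  -771.48187757] [1728.83886332 1495.85301777  836.40899442]
wrist [-0.29618961 -0.0921399  -0.95067447] [ -599.89839804 -1454.610962    -701.71182144] [ 551.86792002 -278.2058455   340.2517572 ]
```

View pics/scene0.png

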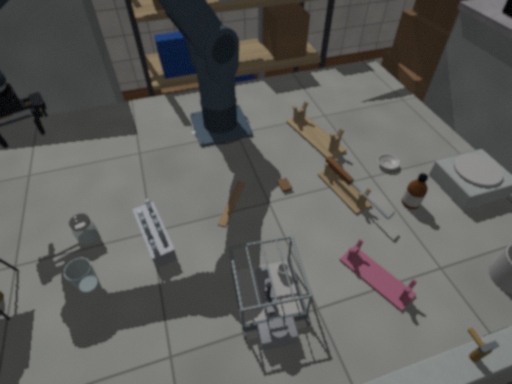

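View pics/top0.png

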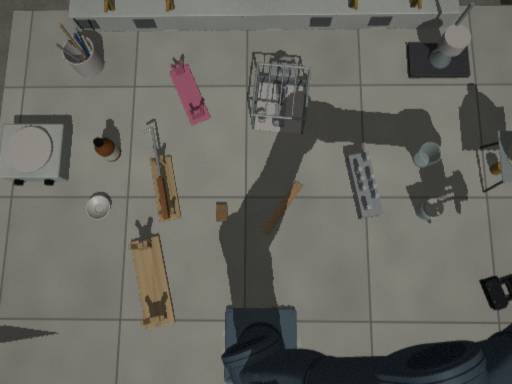

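View pics/wrist0.png

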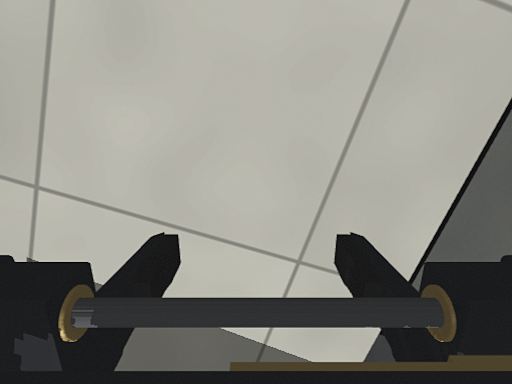

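Run:
```python
import cv2
b=cv2.imread('pics/top0.png'); cv2.imwrite('pics/c1.png',cv2.resize(b[110:230,130:200],None,fx=5,fy=5,interpolation=2))
cv2.imwrite('pics/c2.png',cv2.resize(b[45:140,240:320],None,fx=6,fy=6,interpolation=2))
b=cv2.imread('pics/scene0.png');cv2.imwrite('pics/c3.png',cv2.resize(b[140:250,300:430],None,fx=5,fy=5,interpolation=2))
cv2.imwrite('pics/c4.png',cv2.resize(b[230:350,225:330],None,fx=5,fy=5,interpolation=2))
```

```text
(no output)
```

View pics/c1.png

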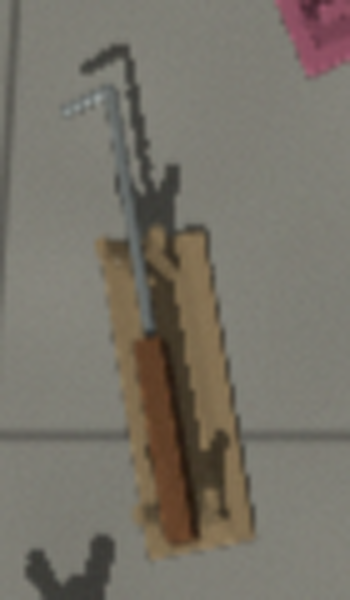

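View pics/c2.png

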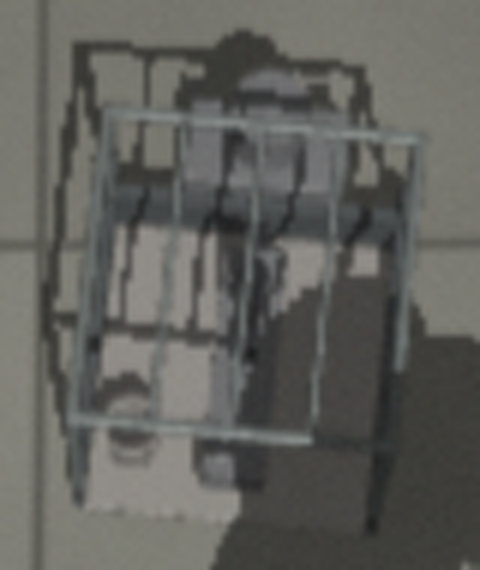

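View pics/c3.png

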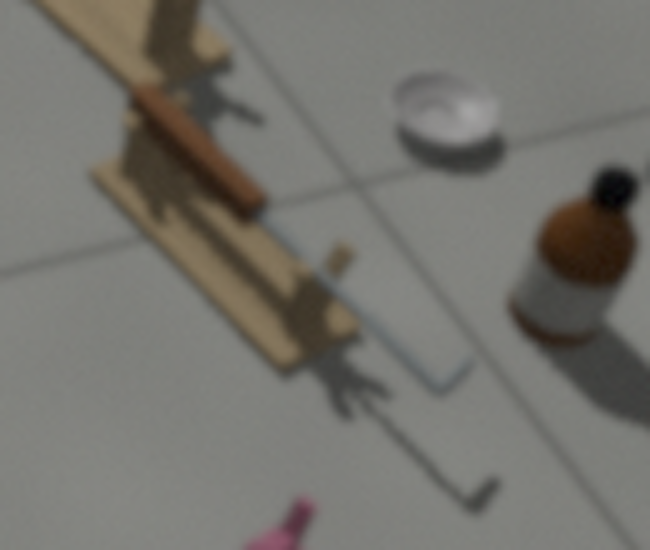

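View pics/c4.png

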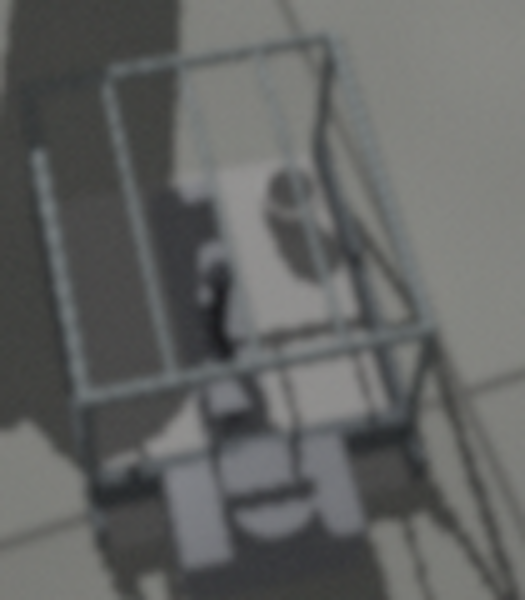

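Run:
```python
from h import *
im=ld('top0'); P=cloud(im)
def r(u,v,z): return np.round(ray(im,u,v,z),1)
# crops c1: u=130+x/5, v=110+y/5
c1=lambda x,y,z:r(130+x/5-.4,110+y/5-.4,z)
print('handle front mid',c1(148,338,73),'rear mid',c1(181,542,73))
print('crook',c1(108,92,60),'hookend',c1(68,111,60),'shaft start',c1(150,330,60))
print('dish',r(97,207,20),'reagent',r(103,147,130),r(112,155,0))
b=im['pixels'].astype(int); hsv=cv2.cvtColor(im['pixels'],cv2.COLOR_RGB2HSV)
m=(hsv[...,0]<14)&(hsv[...,1]>110); m[:, :140]=0; m[:,190:]=0; m[:145]=0;m[225:]=0
v,u=np.nonzero(m); pts=np.array([ray(im,a,c,73)[:2] for a,c in zip(u,v)]); print(len(pts), cv2.minAreaRect(pts.astype(np.float32)), np.median(P[m][:,2]),P[m].min(0),P[m].max(0))
c2=lambda x,y,z:r(240+x/6-.4,45+y/6-.4,z)
print('pin',c2(270,260,98),'roof corners',c2(105,110,130),c2(422,137,130),c2(75,420,130),c2(312,440,130))
print('floor front corners',c2(80,505,6),c2(372,530,6))
print('crucible',c2(130,405,32)); print('stopblock front',c2(215,465,32))
print('box',r(222,211,15),'ruler',r(283,208,5),r(299,183,5),r(266,233,5))
for u in range(280,292,1): print([int(P[v,u,2]) for v in range(82,100)])
```

```text
handle front mid [507.6 318.   73. ] rear mid [379.2 291.5  73. ]
crook [673.4 355.2  60. ] hookend [660.7 380.6  60. ] shaft start [515.6 320.4  60. ]
dish [421.  529.5  20. ] reagent [588.9 479.3 130. ] [600.2 500.2   0. ]
237 ((443.6557312011719, 303.4083557128906), (129.9806365966797, 20.327686309814453), 11.853110313415527) 72.44023934723464 [223.95217783 -17.90464873  51.33079949] [ 507.96176061  324.41619942 1340.45167842]
pin [791.4 -74.8  98. ] roof corners [860.8  12.  130. ] [ 844.3 -152.5  130. ] [690.5  26.5 130. ] [679.3 -93.9 130. ]
floor front corners [688.4  27.9   6. ] [ 673.2 -134.3    6. ]
crucible [ 7.369e+02 -2.000e-01  3.200e+01]
stopblock front [702.  -46.8  32. ]
box [409.3 125.2  15. ] ruler [420.8 -70.8   5. ] [ 503.2 -123.4    5. ] [340.1 -16.1   5. ]
[18, 10, 2, 5, 33, 29, 34, 99, 100, 129, 132, 130, 130, 132, 127, 131, 129, 131]
[134, 131, 131, 134, 130, 132, 129, 130, 130, 132, 132, 127, 132, 60, 61, 49, 40, 42]
[130, 134, 129, 131, 28, 30, 95, 97, 99, 99, 92, 78, 75, 63, 60, 46, 33, 38]
[29, 24, 23, 26, 29, 32, 98, 94, 99, 100, 89, 76, 26, 20, 30, 7, 2, 3]
[20, 26, 29, 28, 25, 28, 33, 98, 96, 89, 22, 14, 8, 10, 4, 7, 4, 6]
[26, 17, 12, 8, 11, 35, 31, 28, 35, 34, 23, 14, 11, 5, 4, 7, 5, 6]
[20, 22, 14, 6, 6, 31, 32, 32, 33, 32, 23, 16, 7, 12, 7, 6, 5, 11]
[24, 18, 14, 5, 4, 35, 25, 31, 29, 11, 4, 7, 7, 9, 1, 5, 8, 2]
[28, 19, 11, 5, 7, 7, 5, 7, 1, 8, 5, 4, 5, 2, 7, 6, 2, 3]
[26, 20, 15, 2, 12, 6, 4, 4, 7, 4, 9, 10, 1340, 5, 11, 7, 9, 8]
[25, 23, 17, 5, 0, 4, 4, 10, 2, 3, 6, 7, 2, 4, 4, 8, 10, 4]
[31, 26, 10, 6, 4, 6, 4, 8, 13, 6, 6, 7, 9, 3, 3, 10, 11, 9]
```

```bash
cat >> h.py <<'E'
def go(x,y,z,yaw,rp=(np.pi,0)):
    s=bot.state(); R0=Ro.from_euler('xyz',s['ee_rot']); R1=Ro.from_euler('xyz',[rp[0],rp[1],yaw])
    d=R0.inv().apply(np.array([x,y,z])-s['ee_pos'])/1000; w=(R0.inv()*R1).as_rotvec(degrees=True)
    print('t',s['clock'],'pos',np.round(s['ee_pos'],1),'rot',np.round(s['ee_rot'],4),'F',np.round(s['force'],2),'w',round(s['width'],1),'SHIFT',np.round(d,4),'TURN',np.round(w,2))
E
python3 -c "
from h import *
go(800,-72,320,-.09)"
```

```text
t 0.15 pos [ 198.1 -618.7  302. ] rot [-3.1403e+00  1.0000e-04  3.0990e-01] F [0.29 0.18 0.59] w 88.3 SHIFT [ 0.74   -0.3371 -0.0176] TURN [-7.000e-02  2.000e-02  2.291e+01]
```

>>> step_arm --targets '[0.74, -0.337, -0.018, 0, 0, 0, 1, 0.74, -0.337, -0.018, 0, 0, 0, 1, 0.74, -0.337, -0.018, 0, 0, 0, 1, 0.74, -0.337, -0.018, 0, 0, 0, 1, 0.74, -0.337, -0.018, 0, 0, 0, 1]'

```text
clock: 0.65
ee_pos: [384.3, -449.3, 308.1]
ee_rot: [-3.14, 0.0, 0.31]
force: [1.3, 0.1, 0.2]
width: 88.1
```

```bash
python3 -c "
from h import *
go(800,-72,320,-.09)"
```

```text
t 0.65 pos [ 384.3 -449.3  308.1] rot [-3.1402e+00  2.0000e-04  3.0970e-01] F [1.27 0.14 0.18] w 88.1 SHIFT [ 0.511  -0.2327 -0.0117] TURN [-0.08  0.03 22.9 ]
```

>>> step_arm --targets '[0.511, -0.233, -0.012, 0, 0, 23, 1, 0.511, -0.233, -0.012, 0, 0, 23, 1, 0.511, -0.233, -0.012, 0, 0, 23, 1, 0.511, -0.233, -0.012, 0, 0, 23, 1, 0.511, -0.233, -0.012, 0, 0, 23, 1]'

```text
clock: 1.15
ee_pos: [567.1, -283.1, 313.4]
ee_rot: [-3.14, 0.001, -0.092]
force: [0.2, -0.1, -0.1]
width: 88.1
```

```bash
python3 -c "
from h import *
go(800,-72,320,-.09)"
```

```text
t 1.15 pos [ 567.1 -283.1  313.4] rot [-3.1405e+00  1.2000e-03 -9.1900e-02] F [ 0.24 -0.09 -0.08] w 88.1 SHIFT [ 0.2126 -0.2316 -0.0066] TURN [-0.06  0.07 -0.11]
```

>>> step_arm --targets '[0.213, -0.232, -0.007, 0, 0, 0, 1, 0.213, -0.232, -0.007, 0, 0, 0, 1, 0.213, -0.232, -0.007, 0, 0, 0, 1, 0.213, -0.232, -0.007, 0, 0, 0, 1, 0.213, -0.232, -0.007, 0, 0, 0, 1]'

```text
clock: 1.65
ee_pos: [752.0, -115.1, 318.6]
ee_rot: [-3.141, 0.002, -0.092]
force: [1.0, -1.6, -0.3]
width: 87.6
```

>>> step_arm --targets '[0.035, -0.04, 0, 0, 0, 0, 1, 0.035, -0.04, 0, 0, 0, 0, 1, 0.035, -0.04, 0, 0, 0, 0, 1, 0.035, -0.04, 0, 0, 0, 0, 1]'

```text
clock: 2.05
ee_pos: [789.9, -80.1, 318.2]
ee_rot: [3.141, 0.003, -0.093]
force: [0.1, -0.2, -1.2]
width: 88.1
```

```bash
python3 -c "
from h import *
go(800,-72,320,-.09)
snap('wrist','w1'); snap('scene','s1')
import cv2
b=cv2.imread('pics/w1.png'); cv2.imwrite('pics/w1b.png',cv2.resize(b,(768,576)))"
```

```text
t 2.05 pos [789.9 -80.1 318.2] rot [ 3.1411e+00  2.7000e-03 -9.3300e-02] F [ 0.14 -0.16 -1.16] w 88.1 SHIFT [ 0.0093 -0.009  -0.0018] TURN [ 0.03  0.15 -0.19]
```

View pics/w1b.png

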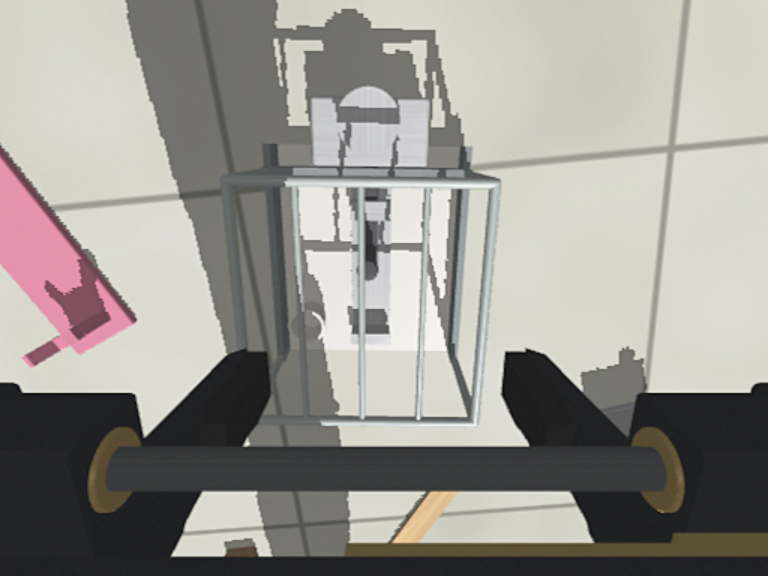

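```bash
python3 - <<'E'
from h import *
im=ld('w1'); P=cloud(im); print(im['origin'],RM(im)[:,2])
f=lambda x,y,z: np.round(ray(im,(x+.5)/1.5-.5,(y+.5)/1.5-.5,z),1)
print('knob',f(367,270,98))
print('roof back L/R',f(228,182,130),f(497,183,130),'front L/R',f(268,421,130),f(476,424,130))
print('floor front',f(290,350,6),f(450,350,6)); print('cruc',f(308,324,32))
print('floor line bolt', f(371,345,10), f(371,300,10))
# knob depth blob
z=P[...,2]; m=np.zeros(z.shape,bool); m[165:195,230:262]=True
k=m&(z>88)&(z<104); 
v,u=np.nonzero(k); print(len(u)); 
lab=cv2.connectedComponentsWithStats(k.astype(np.uint8)); print(lab[2],lab[3])
print(np.median(P[k],0),P[k].min(0),P[k].max(0))
for v in range(172,192,2): print([int(a) for a in z[v,234:256]])
# front edge of floor plate: z ~6 points
fl=(abs(z-6)<2.5)&(P[...,0]>640)&(P[...,0]<720);
E
python3 -c "
import cv2
b=cv2.imread('pics/w1.png')[110:290,140:340]; cv2.imwrite('pics/w1c.png',cv2.resize(b,None,fx=3.5,fy=3.3,interpolation=2))"
```

```text
[870.11949004 -87.56441617 400.80982775] [-0.31155774  0.02950347 -0.94976909]
knob [787.4 -66.1  98. ]
roof back L/R [859.2   9.8 130. ] [ 843.3 -152.9  130. ] front L/R [689.1  15.8 130. ] [ 672.4 -135.4  130. ]
floor front [686.6  26.3   6. ] [ 671.6 -133.7    6. ]
cruc [723.2  -1.9  32. ]
floor line bolt [686.3 -55.6  10. ] [733.4 -60.5  10. ]
116
[[     0      0    512    384 196492]
 [   243    172      9     16    114]
 [   237    179      1      2      2]] [[255.5054506  191.5072064 ]
 [246.42982456 179.28947368]
 [237.         179.5       ]]
[787.86631128 -68.11285286  98.51498367] [779.40010277 -73.22255558  90.03823301] [794.81287365 -57.91875729 101.45262882]
[9, 8, 8, 8, 132, 133, 132, 132, 132, 90, 91, 92, 79, 76, 74, 66, 29, 8, 10, 10, 10, 8]
[8, 8, 8, 9, 132, 133, 132, 133, 132, 98, 99, 98, 98, 98, 96, 91, 27, 8, 9, 8, 9, 9]
[9, 8, 9, 8, 130, 132, 132, 132, 131, 98, 98, 99, 98, 97, 99, 98, 94, 8, 9, 8, 8, 9]
[9, 8, 8, 9, 130, 133, 133, 133, 132, 100, 99, 98, 98, 98, 98, 99, 97, 94, 9, 9, 9, 9]
[7, 7, 7, 97, 131, 133, 132, 132, 131, 100, 98, 99, 99, 98, 98, 98, 98, 97, 8, 7, 10, 8]
[9, 8, 8, 8, 132, 132, 133, 132, 132, 98, 96, 98, 99, 99, 97, 99, 98, 8, 9, 8, 9, 10]
[8, 7, 7, 9, 132, 132, 134, 133, 131, 99, 98, 98, 99, 98, 99, 98, 97, 8, 9, 7, 8, 8]
[8, 7, 8, 8, 132, 132, 133, 133, 132, 101, 99, 100, 98, 98, 7, 9, 9, 9, 7, 8, 8, 9]
[8, 9, 9, 9, 131, 133, 133, 133, 132, 8, 9, 8, 7, 8, 8, 9, 9, 8, 9, 8, 8, 9]
[8, 8, 8, 8, 132, 132, 133, 132, 132, 9, 8, 9, 9, 9, 9, 8, 8, 9, 8, 400, 8, 8]
```

View pics/w1c.png

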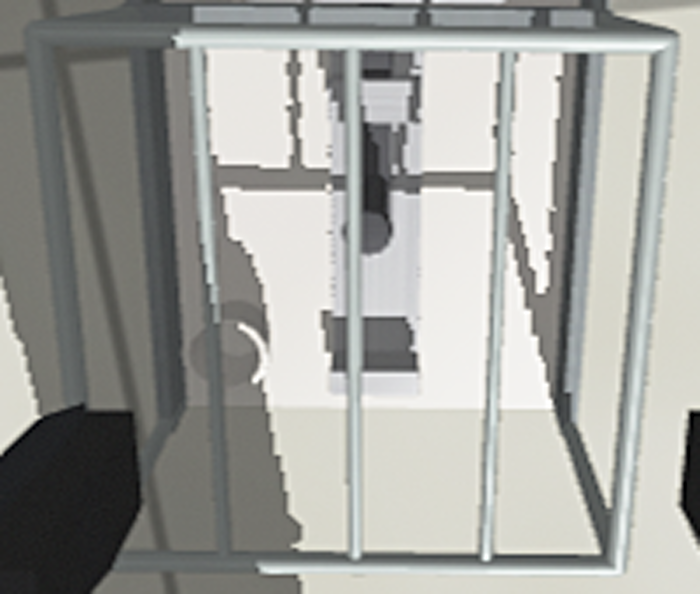

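```bash
python3 -c "
from h import *
go(465,308,280,.207); print(bot.state()['q'])"
```

```text
t 2.15 pos [789.8 -80.9 319.1] rot [ 3.1412e+00  1.7000e-03 -9.4600e-02] F [0.39 0.81 0.55] w 88.1 SHIFT [-0.36   -0.3565  0.0395] TURN [ 1.000e-02  1.000e-01 -1.728e+01]
[ 0.07172883  0.80255342 -0.05469396  1.03010807  0.04093859  1.31160812
 -1.64221315]
```

>>> step_arm --targets '[-0.36, -0.356, 0.02, 0, 0, -17.3, 1, -0.36, -0.356, 0.02, 0, 0, -17.3, 1, -0.36, -0.356, 0.02, 0, 0, -17.3, 1, -0.36, -0.356, 0.02, 0, 0, -17.3, 1, -0.36, -0.356, 0.02, 0, 0, -17.3, 1]'

```text
clock: 2.65
ee_pos: [627.7, 111.9, 309.9]
ee_rot: [3.141, 0.001, 0.205]
force: [1.0, 0.7, 0.6]
width: 88.2
```

```bash
python3 -c "
from h import *
go(465,308,280,.207); print(bot.state()['q'])"
```

```text
t 2.65 pos [627.7 111.9 309.9] rot [3.1411e+00 8.0000e-04 2.0500e-01] F [1.03 0.7  0.62] w 88.2 SHIFT [-0.1193 -0.2251  0.0299] TURN [ 0.03  0.04 -0.11]
[-0.12946025  0.51539672 -0.16839671  1.55786613  0.0944707   1.07709309
 -1.68704934]
```

>>> step_arm --targets '[-0.119, -0.225, 0.03, 0, 0, 0, 1, -0.119, -0.225, 0.03, 0, 0, 0, 1, -0.119, -0.225, 0.03, 0, 0, 0, 1, -0.119, -0.225, 0.03, 0, 0, 0, 1, -0.119, -0.225, 0.03, 0, 0, 0, 1]'

```text
clock: 3.15
ee_pos: [468.8, 302.3, 281.3]
ee_rot: [3.141, -0.001, 0.202]
force: [0.2, 1.9, -0.5]
width: 88.3
```

>>> step_arm --targets '[-0.01, -0.02, 0, 0, 0, 0, 1, -0.01, -0.02, 0, 0, 0, 0, 1, -0.01, -0.02, 0, 0, 0, 0, 1]'

```text
clock: 3.45
ee_pos: [455.7, 318.6, 281.8]
ee_rot: [3.14, -0.002, 0.201]
force: [-0.3, -0.5, -0.1]
width: 88.0
```

```bash
python3 -c "
from h import *
snap('wrist','w2')
go(465,308,105,.207)
import cv2
b=cv2.imread('pics/w2.png'); cv2.imwrite('pics/w2b.png',cv2.resize(b,(768,576)))"
```

```text
t 3.5 pos [456.3 317.9 281.7] rot [ 3.1398e+00 -1.9000e-03  1.9940e-01] F [-0.75 -0.04 -0.4 ] w 88.3 SHIFT [0.0062 0.0111 0.1767] TURN [ 0.1  -0.11 -0.43]
```

View pics/w2b.png

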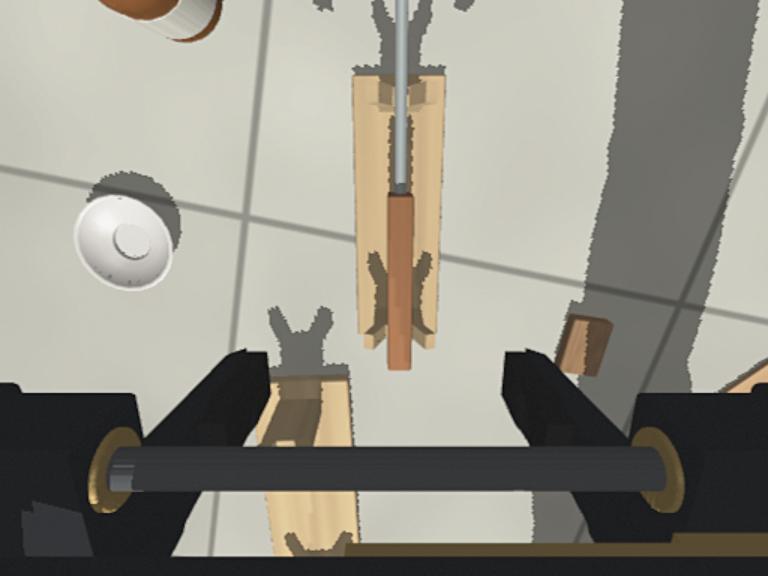

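Run:
```python
from h import *
im=ld('w2'); P=cloud(im)
hsv=cv2.cvtColor(im['pixels'],cv2.COLOR_RGB2HSV)
f=lambda x,y,z: np.round(ray(im,(x+.5)/1.5-.5,(y+.5)/1.5-.5,z),1)
m=(hsv[...,0]<14)&(hsv[...,1]>100); m[:125]=0;m[250:]=0;m[:,:250]=0;m[:,285:]=0
m&=abs(P[...,2]-73)<6
v,u=np.nonzero(m); pts=np.array([ray(im,a,c,73)[:2] for a,c in zip(u,v)],np.float32); r=cv2.minAreaRect(pts); print(r, np.median(P[m][:,2]))
q=pts-pts.mean(0); w,V=np.linalg.eigh(q.T@q); print('axis',V[:,1],np.arctan2(V[1,1],V[0,1]))
print('handle front',f(400,196,73),'rear',f(399,369,73))
print('shaft far',f(402,5,64),'near',f(401,180,64))
print('base corners FL FR RL RR',f(353,76,10),f(446,76,10),f(358,332,10),f(438,334,10))
print('fork rear top',f(371,340,70),f(429,340,70),'front top',f(381,93,79),f(420,93,79))
```

```text
((445.22119140625, 306.601318359375), (128.45199584960938, 17.226890563964844), 11.582029342651367) 73.80506817275042
axis [-0.97979385 -0.20001015] -2.9402244
handle front [507.6 319.6  73. ] rear [382.6 293.5  73. ]
shaft far [617.3 341.6  64. ] near [517.3 320.7  64. ]
base corners FL FR RL RR [580.4 368.8  10. ] [594.1 301.2  10. ] [378.4 328.   10. ] [390.7 257.9  10. ]
fork rear top [400.4 318.5  70. ] [409.  276.3  70. ] front top [565.6 343.9  79. ] [570.3 320.9  79. ]
```

```bash
python3 -c "
from h import *
go(466.8,311,105,.204)"
```

```text
t 3.5 pos [456.3 317.9 281.7] rot [ 3.1398e+00 -1.9000e-03  1.9940e-01] F [-0.75 -0.04 -0.4 ] w 88.3 SHIFT [0.0085 0.0085 0.1767] TURN [ 0.1  -0.11 -0.26]
```

>>> step_arm --targets '[0.009, 0.009, 0.05, 0.1, -0.1, -0.3, 1, 0.009, 0.009, 0.1, 0.1, -0.1, -0.3, 1, 0.009, 0.009, 0.13, 0.1, -0.1, -0.3, 1, 0.009, 0.009, 0.14, 0.1, -0.1, -0.3, 1, 0.009, 0.009, 0.14, 0.1, -0.1, -0.3, 1]'

```text
clock: 4.0
ee_pos: [467.8, 309.0, 141.0]
ee_rot: [3.14, 0.001, 0.202]
force: [-0.6, 0.5, 0.8]
width: 88.1
```

```bash
python3 -c "
from h import *
go(466.8,311,105,.204)"
```

```text
t 4.0 pos [467.8 309.  141. ] rot [3.1401e+00 1.4000e-03 2.0240e-01] F [-0.61  0.49  0.76] w 88.1 SHIFT [-0.0006 -0.0022  0.036 ] TURN [ 0.09  0.08 -0.09]
```

>>> step_arm --targets '[-0.001, -0.002, 0.02, 0.1, 0.1, -0.1, 1, -0.001, -0.002, 0.032, 0.1, 0.1, -0.1, 1, -0.001, -0.002, 0.036, 0.1, 0.1, -0.1, 1, -0.001, -0.002, 0.036, 0.1, 0.1, -0.1, 1]'

```text
clock: 4.4
ee_pos: [466.8, 310.7, 105.5]
ee_rot: [-3.141, -0.001, 0.204]
force: [-0.3, -0.9, -0.1]
width: 87.8
```

```bash
python3 -c "
from h import *
go(466.8,311,105,.204)"
```

```text
t 4.4 pos [466.8 310.7 105.5] rot [-3.1414e+00 -8.0000e-04  2.0390e-01] F [-0.33 -0.9  -0.14] w 87.8 SHIFT [ 0.0001 -0.0003  0.0005] TURN [-0.01 -0.05 -0.01]
```

>>> step_arm --targets '[0, 0, 0, 0, 0, 0, -1, 0, 0, 0, 0, 0, 0, -1, 0, 0, 0, 0, 0, 0, -1, 0, 0, 0, 0, 0, 0, -1, 0, 0, 0, 0, 0, 0, -1]' --squeeze 50

```text
clock: 4.9
ee_pos: [466.9, 310.7, 105.6]
ee_rot: [-3.141, -0.001, 0.204]
force: [0.1, -0.3, 0.1]
width: 50.5
```

>>> step_arm --targets '[0, 0, 0, 0, 0, 0, -1, 0, 0, 0, 0, 0, 0, -1, 0, 0, 0, 0, 0, 0, -1]'

```text
clock: 5.2
ee_pos: [466.8, 310.7, 105.6]
ee_rot: [-3.141, -0.001, 0.204]
force: [-0.1, -0.2, -1.1]
width: 26.2
```

>>> step_arm --targets '[0, 0, 0, 0, 0, 0, -1, 0, 0, 0, 0, 0, 0, -1, 0, 0, 0, 0, 0, 0, -1]'

```text
clock: 5.5
ee_pos: [466.8, 310.7, 105.6]
ee_rot: [-3.141, -0.001, 0.204]
force: [0.4, -0.5, -0.7]
width: 17.4
```

>>> step_arm --targets '[0, 0, -0.01, 0, 0, 0, -1, 0, 0, -0.03, 0, 0, 0, -1, 0, 0, -0.06, 0, 0, 0, -1, 0, 0, -0.08, 0, 0, 0, -1, 0, 0, -0.08, 0, 0, 0, -1]'

```text
clock: 6.0
ee_pos: [468.1, 311.7, 188.6]
ee_rot: [-3.139, -0.006, 0.204]
force: [1.2, -0.0, -2.3]
width: 17.5
```

```bash
python3 -c "
from h import *
go(466.8,311,165,.204)
snap('scene','s3')
import cv2
b=cv2.imread('pics/s3.png')[100:280,250:450]; cv2.imwrite('pics/s3b.png',cv2.resize(b,None,fx=3,fy=3))"
```

```text
t 6.0 pos [468.1 311.7 188.6] rot [-3.1391 -0.0059  0.2037] F [ 1.19 -0.01 -2.25] w 17.5 SHIFT [-0.0016  0.0004  0.0236] TURN [-0.14 -0.34 -0.02]
```

View pics/s3b.png

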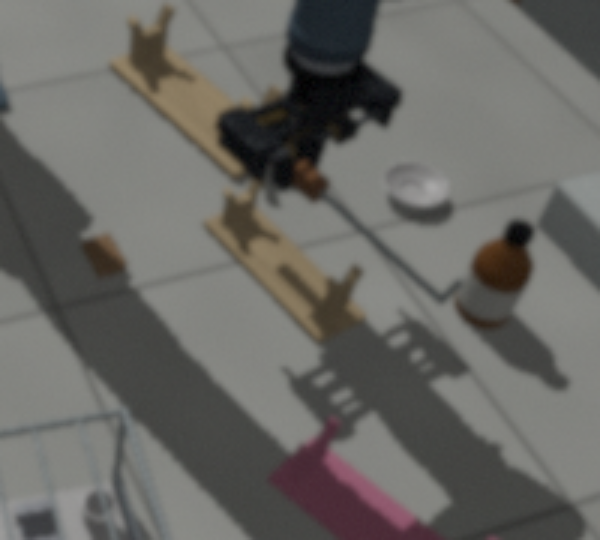

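```bash
cat >> h.py <<'E'
O=np.array([679.5,-56.]); B=-0.096; XH=np.array([np.cos(B),np.sin(B)]); YH=np.array([-np.sin(B),np.cos(B)])
def bay(p): d=np.array(p)[:2]-O; return np.round([d@XH,d@YH],1)
def gob(cx,cy,z,db=0):
    """crook target in bay frame, TCP height"""
    a=O+(cx-213)*XH+cy*YH; go(a[0],a[1],z,B+db); print('crook now',bay(bot.state()['ee_pos'][:2]+213*np.array([np.cos(bot.state()['ee_rot'][2]),np.sin(bot.state()['ee_rot'][2])])))
E
python3 -c "
from h import *
print(bay((787.4,-66.1)))
gob(-30,-50,185)"
```

```text
[108.4   0.3]
t 6.05 pos [467.3 311.  186.8] rot [-3.1403 -0.0034  0.2037] F [ 0.41 -0.36 -2.47] w 17.6 SHIFT [-0.1134  0.3784  0.001 ] TURN [-0.1  -0.18 17.17]
crook now [-42.9 407.9]
```

>>> step_arm --targets '[-0.01, 0.03, 0, 0, 0, 2, -1, -0.02, 0.065, 0, 0, 0, 4, -1, -0.033, 0.105, 0, 0, 0, 6, -1, -0.043, 0.145, 0, 0, 0, 8, -1, -0.055, 0.185, 0, 0, 0, 10, -1]'

```text
clock: 6.55
ee_pos: [449.9, 116.9, 185.3]
ee_rot: [-3.14, -0.001, 0.028]
force: [0.8, 0.7, -2.4]
width: 17.4
```

```bash
python3 -c "
from h import *
gob(-30,-50,185)"
```

```text
t 6.55 pos [449.9 116.9 185.3] rot [-3.1403e+00 -1.2000e-03  2.8000e-02] F [ 0.81  0.69 -2.38] w 17.4 SHIFT [-0.0226  0.1988 -0.    ] TURN [-0.08 -0.07  7.11]
crook now [-33.8 176.5]
```

>>> step_arm --targets '[-0.005, 0.04, 0, 0, 0, 1.5, -1, -0.01, 0.09, 0, 0, 0, 3, -1, -0.015, 0.135, 0, 0, 0, 5, -1, -0.02, 0.17, 0, 0, 0, 6.5, -1, -0.023, 0.195, 0, 0, 0, 7.1, -1]'

```text
clock: 7.05
ee_pos: [430.6, -81.4, 183.9]
ee_rot: [-3.141, 0.002, -0.1]
force: [-0.1, -0.2, -1.8]
width: 17.5
```

```bash
python3 -c "
from h import *
gob(-30,-50,107)
snap('top','t4')
im=snap('wrist','w4')
import cv2
b=cv2.imread('pics/w4.png'); cv2.imwrite('pics/w4b.png',cv2.resize(b,(768,576)))
b=cv2.imread('pics/t4.png')[40:240,180:380]; cv2.imwrite('pics/t4b.png',cv2.resize(b,None,fx=3,fy=3))"
```

```text
t 7.05 pos [430.6 -81.4 183.9] rot [-3.141e+00  1.600e-03 -9.960e-02] F [-0.12 -0.16 -1.79] w 17.5 SHIFT [0.0024 0.0009 0.0769] TURN [-0.03  0.09 -0.21]
crook now [-32.3 -49.9]
```

View pics/w4b.png

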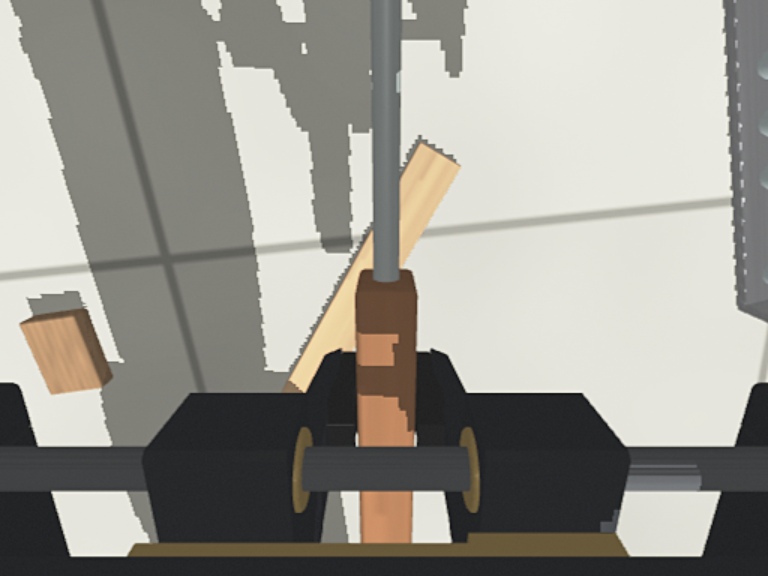

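View pics/t4b.png

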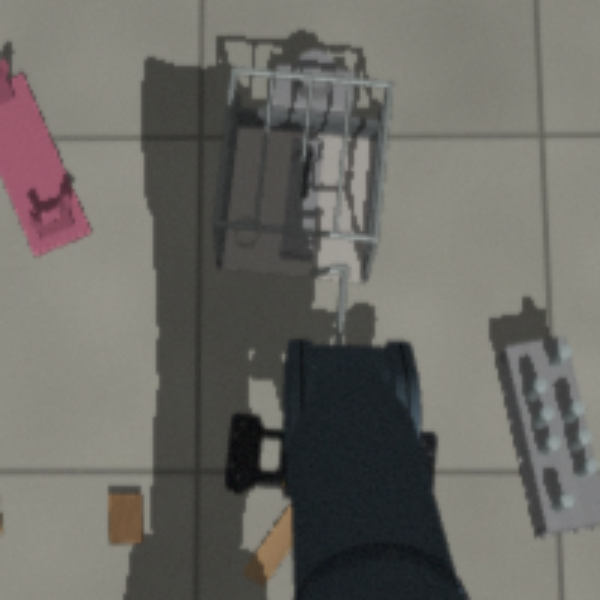

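Run:
```python
from h import *
im=ld('t4'); c=lambda x,y,z: ray(im,180+x/3-.33,40+y/3-.33,z)
print(c(343,267,139),c(316,270,139), bay(c(343,267,139)),bay(c(316,270,139)), 'pin knob', [bay(c(x,y,98)) for x,y in [(312,150)]],'bay front roof',bay(c(224,226,130)),bay(c(374,239,130)))
w=ld('w4'); f=lambda x,y,z: ray(w,(x+.5)/1.5-.5,(y+.5)/1.5-.5,z)
print('shaft',[bay(f(x,y,139)) for x,y in [(387,270),(386,5)]], 'handlefront L,R',f(358,278,152),f(416,278,152))
P=cloud(w); print(P[100,258],P[20,258],P[50,258],P[190,256])
print(bay(bot.state()['ee_pos']))
```

```text
[ 641.92189448 -100.16533072  139.        ] [638.87757487 -73.13508977 139.        ] [-33.2 -47.6] [-38.8 -20.9] pin knob [array([107.1,  -5.6])] bay front roof [ 2.4 76.2] [  2.5 -76.6]
shaft [array([-200.2,  -53.3]), array([-130.3,  -53.5])] handlefront L,R [477.22376806 -82.01317739 152.        ] [475.5657493  -97.90671586 152.        ]
[509.6560946  -93.49223354 142.77416073] [537.97460414 -96.40577176 143.64910395] [527.92651629 -95.37215769 143.29414584] [472.60727612 -88.7846838  146.31977651]
[-245.1  -50.1]
```

>>> step_arm --targets '[0.002, 0.001, 0.02, 0, 0, -0.2, -1, 0.002, 0.001, 0.045, 0, 0, -0.2, -1, 0.002, 0.001, 0.065, 0, 0, -0.2, -1, 0.002, 0.001, 0.075, 0, 0, -0.2, -1, 0.002, 0.001, 0.075, 0, 0, -0.2, -1]'

```text
clock: 7.65
ee_pos: [431.4, -82.8, 107.5]
ee_rot: [3.142, 0.005, -0.098]
force: [0.6, -0.5, -2.0]
width: 17.4
```

```bash
python3 -c "
from h import *
gob(134,-50,108)"
```

```text
t 7.65 pos [431.4 -82.8 107.5] rot [ 3.1416  0.0051 -0.0978] F [ 0.58 -0.53 -1.98] w 17.4 SHIFT [ 0.1654 -0.0008 -0.0014] TURN [-0.    0.29 -0.1 ]
crook now [-31.4 -50.9]
```

>>> step_arm --targets '[0.015, 0, 0, 0, 0.3, 0, -1, 0.035, 0, 0, 0, 0.3, 0, -1, 0.055, 0, 0, 0, 0.3, 0, -1, 0.075, 0, 0, 0, 0.3, 0, -1, 0.085, 0, 0, 0, 0.3, 0, -1]'

```text
clock: 8.15
ee_pos: [518.2, -90.9, 108.0]
ee_rot: [-3.141, -0.003, -0.097]
force: [0.5, 0.7, -0.7]
width: 17.5
```

>>> step_arm --targets '[0.015, 0, 0, 0, 0, 0, -1, 0.03, 0, 0, 0, 0, 0, -1, 0.045, 0, 0, 0, 0, 0, -1, 0.055, 0, 0, 0, 0, 0, -1, 0.055, 0, 0, 0, 0, 0, -1]'

```text
clock: 8.65
ee_pos: [573.9, -96.2, 108.6]
ee_rot: [-3.141, -0.004, -0.097]
force: [-0.0, -0.1, -2.0]
width: 17.5
```

```bash
python3 -c "
from h import *
gob(134,-50,108)
snap('top','t5');snap('scene','s5')
import cv2
b=cv2.imread('pics/s5.png')[210:360,210:340]; cv2.imwrite('pics/s5b.png',cv2.resize(b,None,fx=4,fy=4,interpolation=2))
b=cv2.imread('pics/t5.png')[40:140,230:330]; cv2.imwrite('pics/t5b.png',cv2.resize(b,None,fx=6,fy=6,interpolation=2))"
```

```text
t 8.65 pos [573.9 -96.2 108.6] rot [-3.1412 -0.0044 -0.0972] F [-0.04 -0.05 -2.  ] w 17.5 SHIFT [ 0.0223 -0.0001  0.0007] TURN [-0.02 -0.25 -0.07]
crook now [111.7 -50.4]
```

View pics/s5b.png

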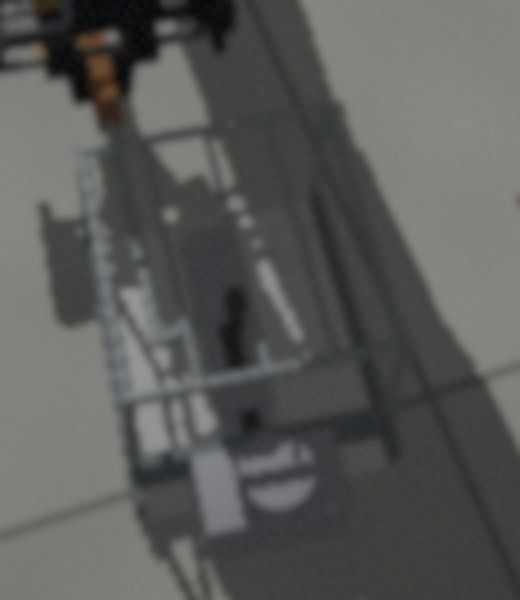

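View pics/t5b.png

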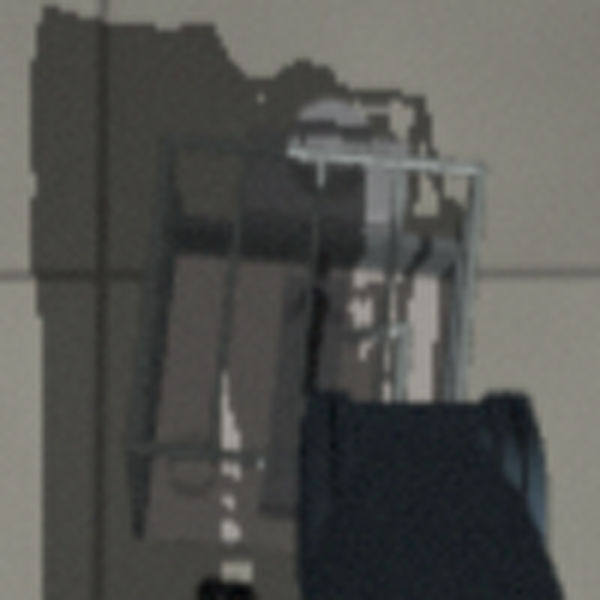

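>>> step_arm --targets '[0.01, 0, 0, 0, -0.2, 0, -1, 0.02, 0, 0, 0, -0.2, 0, -1, 0.023, 0, 0, 0, -0.2, 0, -1, 0.023, 0, 0, 0, -0.2, 0, -1]'

```text
clock: 9.15
ee_pos: [595.7, -98.4, 108.2]
ee_rot: [-3.141, 0.001, -0.097]
force: [0.1, 0.5, -2.0]
width: 17.4
```

```bash
python3 -c "
from h import *
gob(134,-14,108)
snap('top','t6');snap('scene','s6')
import cv2
b=cv2.imread('pics/s6.png')[210:360,210:340]; cv2.imwrite('pics/s6b.png',cv2.resize(b,None,fx=4,fy=4,interpolation=2))
b=cv2.imread('pics/t6.png')[60:110,260:320]; cv2.imwrite('pics/t6b.png',cv2.resize(b,None,fx=10,fy=10,interpolation=2))"
```

```text
t 9.15 pos [595.7 -98.4 108.2] rot [-3.1413e+00  9.0000e-04 -9.7300e-02] F [ 0.12  0.5  -2.05] w 17.4 SHIFT [ 0.0003 -0.0362  0.0002] TURN [-0.02  0.05 -0.07]
crook now [133.7 -50.5]
```

View pics/s6b.png

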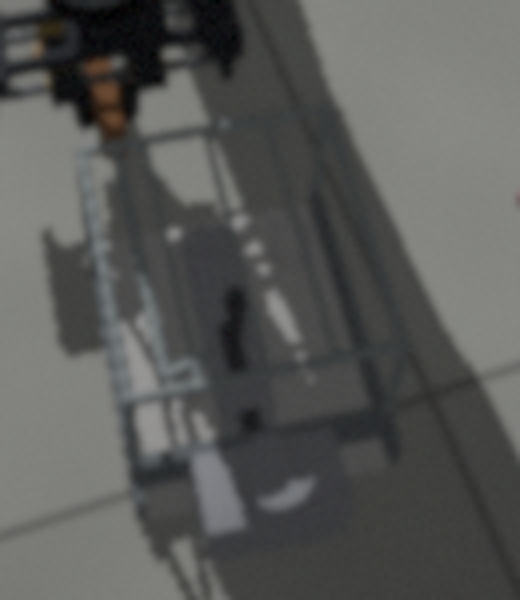

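View pics/t6b.png

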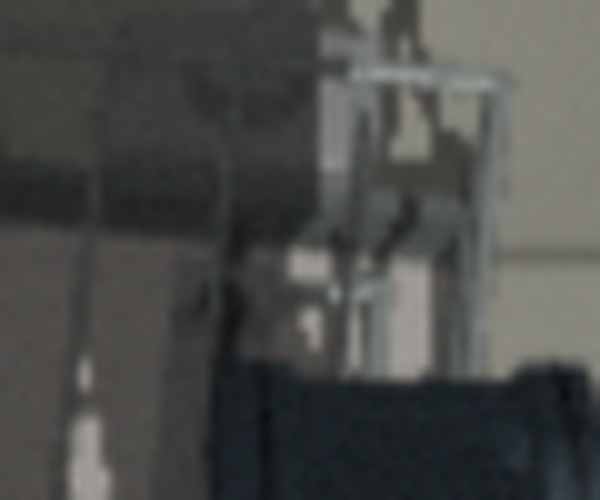

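Run:
```python
from h import *
im=ld('t6'); c=lambda x,y,z: bay(ray(im,260+x/10-.45,60+y/10-.45,z))
print('crook',c(380,287,62),'end',c(332,292,62),'knob?',c(207,297,98),c(235,320,60))
print(proj(im,(787.4,-66.1,98)),proj(im,(787.4,-66.1,62)))
```

```text
crook [132.4 -50.1] end [129.3 -34.7] knob? [107.5   5.3] [117.7  -4.1]
(np.float64(281.8595376905628), np.float64(89.1410115875311)) (np.float64(281.4609994740401), np.float64(93.85199618563553))
```

>>> step_arm --targets '[0, -0.01, 0, 0, 0, 0, -1, 0, -0.02, 0, 0, 0, 0, -1, 0, -0.03, 0, 0, 0, 0, -1, 0, -0.036, 0, 0, 0, 0, -1, 0, -0.036, 0, 0, 0, 0, -1]'

```text
clock: 9.75
ee_pos: [598.5, -60.5, 108.0]
ee_rot: [-3.141, 0.002, -0.095]
force: [-0.1, 0.1, -1.8]
width: 17.8
```

```bash
python3 -c "
from h import *
gob(134,-14,108)
snap('top','t7');snap('scene','s7')
import cv2
b=cv2.imread('pics/s7.png')[210:360,210:340]; cv2.imwrite('pics/s7b.png',cv2.resize(b,None,fx=4,fy=4,interpolation=2))
b=cv2.imread('pics/t7.png')[60:110,260:320]; cv2.imwrite('pics/t7b.png',cv2.resize(b,None,fx=10,fy=10,interpolation=2))"
```

```text
t 9.75 pos [598.5 -60.5 108. ] rot [-3.1405e+00  2.1000e-03 -9.4900e-02] F [-0.15  0.09 -1.83] w 17.8 SHIFT [0.0012 0.0017 0.    ] TURN [-0.06  0.12  0.06]
crook now [132.8 -12.1]
```

View pics/s7b.png

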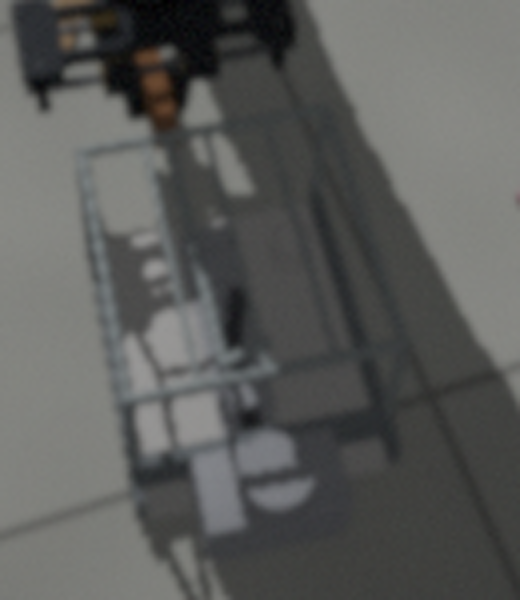

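View pics/t7b.png

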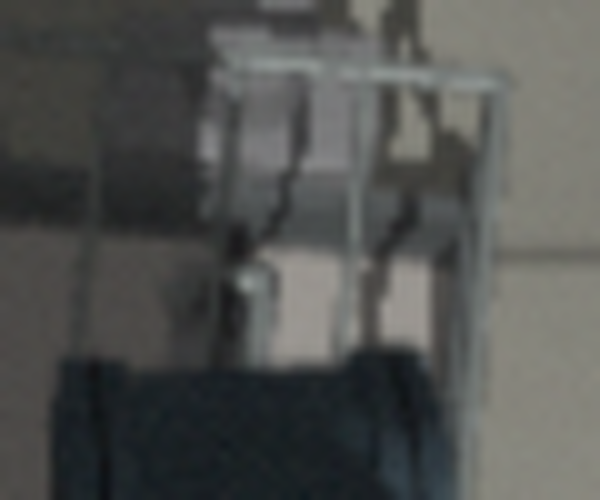

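>>> step_arm --targets '[-0.003, 0, 0, 0, 0, 0, -1, -0.006, 0, 0, 0, 0, 0, -1, -0.009, 0, 0, 0, 0, 0, -1, -0.011, 0, 0, 0, 0, 0, -1, -0.011, 0, 0, 0, 0, 0, -1]'

```text
clock: 10.35
ee_pos: [587.2, -61.6, 108.2]
ee_rot: [3.141, 0.002, -0.097]
force: [0.3, 0.2, -2.2]
width: 17.5
```

>>> step_arm --targets '[-0.001, 0, 0, 0, 0, 0, -1, -0.002, 0, 0, 0, 0, 0, -1, -0.003, 0, 0, 0, 0, 0, -1]'

```text
clock: 10.65
ee_pos: [585.8, -61.3, 108.8]
ee_rot: [-3.141, -0.002, -0.097]
force: [4.6, -0.5, -1.8]
width: 17.5
```

>>> step_arm --targets '[-0.001, 0, 0, 0, 0, 0, -1, -0.002, 0, 0, 0, 0, 0, -1, -0.003, 0, 0, 0, 0, 0, -1]'

```text
clock: 10.95
ee_pos: [583.6, -61.0, 109.1]
ee_rot: [-3.141, -0.004, -0.097]
force: [5.0, -0.4, -3.0]
width: 17.7
```

>>> step_arm --targets '[-0.001, 0, 0, 0, 0, 0, -1, -0.002, 0, 0, 0, 0, 0, -1, -0.003, 0, 0, 0, 0, 0, -1]'

```text
clock: 11.25
ee_pos: [581.0, -60.7, 109.3]
ee_rot: [-3.141, -0.005, -0.097]
force: [5.5, -0.0, -2.6]
width: 17.4
```

>>> step_arm --targets '[-0.002, 0, 0, 0, 0, 0, -1, -0.004, 0, 0, 0, 0, 0, -1, -0.006, 0, 0, 0, 0, 0, -1, -0.008, 0, 0, 0, 0, 0, -1, -0.01, 0, 0, 0, 0, 0, -1]'

```text
clock: 11.75
ee_pos: [571.6, -59.7, 109.4]
ee_rot: [-3.141, -0.006, -0.097]
force: [4.5, -0.7, -3.6]
width: 17.8
```

```bash
python3 -c "
from h import *
gob(80,-14,108.5)"
```

```text
t 11.75 pos [571.6 -59.7 109.4] rot [-3.141  -0.0061 -0.0973] F [ 4.53 -0.72 -3.6 ] w 17.8 SHIFT [-0.0259 -0.      0.0007] TURN [-0.04 -0.35 -0.07]
crook now [105.9 -14.3]
```

>>> step_arm --targets '[-0.002, 0, 0, 0, -0.2, 0, -1, -0.005, 0, 0, 0, -0.2, 0, -1, -0.008, 0, 0, 0, -0.2, 0, -1, -0.011, 0, 0, 0, -0.2, 0, -1, -0.013, 0, 0, 0, -0.2, 0, -1]'

```text
clock: 12.25
ee_pos: [559.0, -58.5, 109.5]
ee_rot: [-3.141, -0.004, -0.097]
force: [5.1, 0.5, -3.3]
width: 17.6
```

>>> step_arm --targets '[-0.002, 0, 0, 0, 0, 0, -1, -0.005, 0, 0, 0, 0, 0, -1, -0.007, 0, 0, 0, 0, 0, -1, -0.009, 0, 0, 0, 0, 0, -1, -0.011, 0, 0, 0, 0, 0, -1]'

```text
clock: 12.75
ee_pos: [548.5, -57.4, 109.7]
ee_rot: [-3.141, -0.005, -0.097]
force: [5.1, -0.2, -3.2]
width: 17.5
```

```bash
python3 -c "
from h import *
gob(80,-14,108.5)
snap('scene','s8')
b=cv2.imread('pics/s8.png')[210:360,210:340]; cv2.imwrite('pics/s8b.png',cv2.resize(b,None,fx=4,fy=4,interpolation=2))"
```

```text
t 12.75 pos [548.5 -57.4 109.7] rot [-3.1408 -0.005  -0.0973] F [ 5.1  -0.15 -3.24] w 17.5 SHIFT [-0.0027  0.      0.0012] TURN [-0.05 -0.28 -0.07]
crook now [ 82.7 -14.2]
```

View pics/s8b.png

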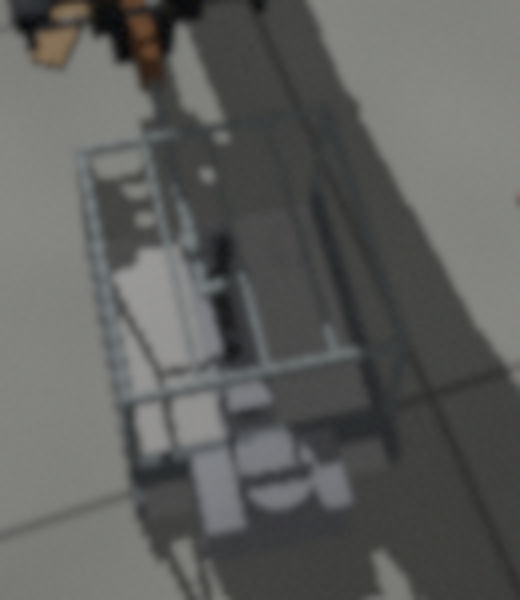

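>>> step_arm --targets '[-0.0015, 0, 0, 0, 0, 0, -1, -0.003, 0, 0, 0, 0, 0, -1, -0.0045, 0, 0, 0, 0, 0, -1, -0.006, 0, 0, 0, 0, 0, -1, -0.0075, 0, 0, 0, 0, 0, -1]'

```text
clock: 13.3
ee_pos: [541.1, -56.6, 109.7]
ee_rot: [-3.141, -0.005, -0.097]
force: [4.7, 0.2, -3.0]
width: 17.5
```

>>> step_arm --targets '[-0.0015, 0, 0, 0, 0, 0, -1, -0.003, 0, 0, 0, 0, 0, -1, -0.004, 0, 0, 0, 0, 0, -1]'

```text
clock: 13.6
ee_pos: [537.4, -56.2, 109.8]
ee_rot: [-3.141, -0.006, -0.097]
force: [5.0, 0.2, -4.1]
width: 18.0
```

>>> step_arm --targets '[-0.0015, 0, 0, 0, 0, 0, -1, -0.0025, 0, 0, 0, 0, 0, -1, -0.0035, 0, 0, 0, 0, 0, -1]'

```text
clock: 13.9
ee_pos: [534.3, -55.9, 109.9]
ee_rot: [-3.141, -0.007, -0.097]
force: [5.7, 0.5, -2.6]
width: 17.4
```

>>> step_arm --targets '[-0.0015, 0, 0, 0, 0, 0, -1, -0.0025, 0, 0, 0, 0, 0, -1, -0.0035, 0, 0, 0, 0, 0, -1]'

```text
clock: 14.2
ee_pos: [531.1, -55.5, 110.0]
ee_rot: [-3.14, -0.008, -0.097]
force: [5.1, -0.8, -4.5]
width: 17.1
```

>>> step_arm --targets '[-0.001, 0, 0, 0, 0, 0, -1, -0.002, 0, 0, 0, 0, 0, -1, -0.0025, 0, 0, 0, 0, 0, -1]'

```text
clock: 14.5
ee_pos: [528.9, -55.3, 110.1]
ee_rot: [-3.14, -0.008, -0.097]
force: [4.6, -1.3, -3.1]
width: 17.2
```

>>> step_arm --targets '[-0.001, 0, 0, 0, 0, 0, -1, -0.002, 0, 0, 0, 0, 0, -1, -0.0025, 0, 0, 0, 0, 0, -1]'

```text
clock: 14.8
ee_pos: [528.2, -55.1, 110.6]
ee_rot: [-3.14, -0.012, -0.097]
force: [9.5, 0.3, -4.1]
width: 17.5
```

>>> step_arm --targets '[-0.0019, 0, 0, 0, 0, 0, -1, -0.0019, 0, 0, 0, 0, 0, -1, -0.0019, 0, 0, 0, 0, 0, -1]'

```text
clock: 15.1
ee_pos: [528.0, -54.9, 111.2]
ee_rot: [-3.14, -0.016, -0.097]
force: [7.5, -1.5, -4.5]
width: 17.8
```

>>> step_arm --targets '[-0.0019, 0, 0.0003, 0, -0.3, 0, -1, -0.0019, 0, 0.0003, 0, -0.3, 0, -1, -0.0019, 0, 0.0003, 0, -0.3, 0, -1, -0.0019, 0, 0.0003, 0, -0.3, 0, -1]'

```text
clock: 15.5
ee_pos: [528.1, -54.8, 111.4]
ee_rot: [-3.139, -0.015, -0.098]
force: [9.1, -0.1, -3.9]
width: 17.2
```

```bash
python3 -c "
from h import *
gob(80,-14,108.5)"
```

```text
t 15.5 pos [528.1 -54.8 111.4] rot [-3.1393 -0.0147 -0.0976] F [ 9.05 -0.13 -3.89] w 17.2 SHIFT [0.0178 0.0006 0.0032] TURN [-0.13 -0.84 -0.09]
crook now [ 62.1 -13.7]
```

>>> step_arm --targets '[-0.0021, 0, 0.0003, 0, -0.3, 0, -1, -0.0021, 0, 0.0003, 0, -0.3, 0, -1, -0.0021, 0, 0.0003, 0, -0.3, 0, -1, -0.0021, 0, 0.0003, 0, -0.3, 0, -1, -0.0021, 0, 0.0003, 0, -0.3, 0, -1]'

```text
clock: 16.0
ee_pos: [528.1, -54.7, 111.8]
ee_rot: [-3.139, -0.014, -0.098]
force: [8.4, -0.3, -3.9]
width: 17.0
```

```bash
python3 -c "
from h import *
s=bot.state(); print(s['force'],s['ee_pos'])
im=snap('scene','s9'); print(bot.state()['force'])
b=cv2.imread('pics/s9.png')[210:360,210:340]; cv2.imwrite('pics/s9b.png',cv2.resize(b,None,fx=4,fy=4,interpolation=2))"
```

```text
[ 8.36424708 -0.29931357 -3.85324276] [528.11176481 -54.71436737 111.76632643]
[ 8.54867751 -0.6302912  -4.3623096 ]
```

View pics/s9b.png

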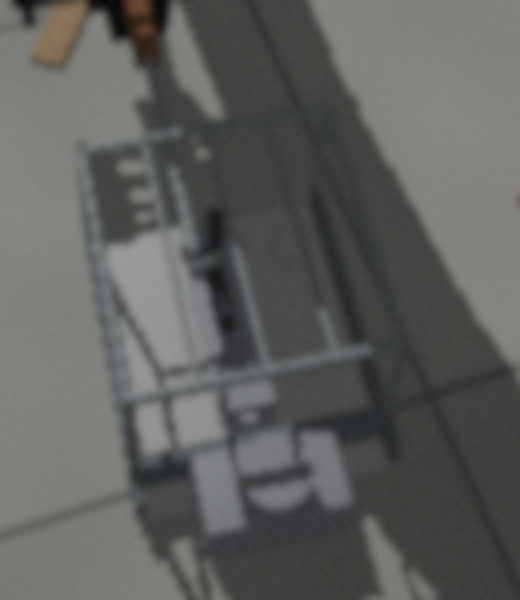

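>>> step_arm --targets '[-0.0024, 0, 0.0004, 0, -0.35, 0, -1, -0.0024, 0, 0.0004, 0, -0.35, 0, -1, -0.0024, 0, 0.0004, 0, -0.35, 0, -1, -0.0024, 0, 0.0004, 0, -0.35, 0, -1]'

```text
clock: 16.45
ee_pos: [528.1, -54.6, 112.0]
ee_rot: [-3.138, -0.013, -0.098]
force: [9.7, -0.4, -3.9]
width: 17.7
```

```bash
python3 -c "
from h import *
gob(80,-14,108.5)"
```

```text
t 16.45 pos [528.1 -54.6 112. ] rot [-3.1384 -0.013  -0.098 ] F [ 9.65 -0.42 -3.88] w 17.7 SHIFT [0.0178 0.0009 0.0038] TURN [-0.18 -0.75 -0.11]
crook now [ 62.2 -13.5]
```

Hold 0.5 s more at ~10 N.

>>> step_arm --targets '[-0.0025, 0, 0.0003, 0, -0.35, 0, -1, -0.0025, 0, 0.0003, 0, -0.35, 0, -1, -0.0025, 0, 0.0003, 0, -0.35, 0, -1, -0.0025, 0, 0.0003, 0, -0.35, 0, -1, -0.0025, 0, 0.0003, 0, -0.35, 0, -1]'

```text
clock: 16.95
ee_pos: [528.1, -54.5, 112.6]
ee_rot: [-3.138, -0.012, -0.098]
force: [9.4, -0.6, -4.6]
width: 17.4
```

```bash
python3 -c "
from h import *
gob(80,-15,109)"
```

```text
t 16.95 pos [528.1 -54.5 112.6] rot [-3.138  -0.0124 -0.0983] F [ 9.38 -0.57 -4.61] w 17.4 SHIFT [0.0178 0.002  0.0038] TURN [-0.21 -0.71 -0.13]
crook now [ 62.2 -13.5]
```

>>> step_arm --targets '[0.002, 0.001, 0.001, 0, -0.2, 0, -1, 0.005, 0.002, 0.002, -0.1, -0.5, -0.1, -1, 0.01, 0.002, 0.004, -0.2, -0.7, -0.1, -1, 0.015, 0.002, 0.004, -0.2, -0.7, -0.1, -1, 0.018, 0.002, 0.004, -0.2, -0.7, -0.1, -1]'

```text
clock: 17.45
ee_pos: [546.1, -58.2, 108.5]
ee_rot: [-3.141, 0.001, -0.096]
force: [1.0, 0.5, -2.1]
width: 17.6
```

```bash
python3 -c "
from h import *
gob(80,-50,109)"
```

```text
t 17.45 pos [546.1 -58.2 108.5] rot [-3.1414e+00  5.0000e-04 -9.6500e-02] F [ 1.    0.47 -2.13] w 17.6 SHIFT [-0.0004  0.0351 -0.0005] TURN [-0.01  0.03 -0.03]
crook now [ 80.4 -15.1]
```

>>> step_arm --targets '[0, 0.008, 0, 0, 0, 0, -1, 0, 0.018, 0, 0, 0, 0, -1, 0, 0.028, 0, 0, 0, 0, -1, 0, 0.035, 0, 0, 0, 0, -1, 0, 0.035, 0, 0, 0, 0, -1]'

```text
clock: 17.95
ee_pos: [542.3, -95.1, 108.5]
ee_rot: [3.141, 0.001, -0.099]
force: [0.3, -0.2, -2.3]
width: 17.7
```

```bash
python3 -c "
from h import *
gob(-32,-50,109)"
```

```text
t 17.95 pos [542.3 -95.1 108.5] rot [ 3.1408e+00  7.0000e-04 -9.9100e-02] F [ 0.27 -0.15 -2.31] w 17.7 SHIFT [-0.1122 -0.0017 -0.0004] TURN [ 0.05  0.04 -0.18]
crook now [ 80.2 -52.7]
```

>>> step_arm --targets '[-0.015, -0.001, 0, 0, 0, 0, -1, -0.035, -0.001, 0, 0, 0, 0, -1, -0.06, -0.001, 0, 0, 0, 0, -1, -0.085, -0.001, 0, 0, 0, 0, -1, -0.1, -0.001, 0, 0, 0, 0, -1]'

```text
clock: 18.45
ee_pos: [440.8, -83.8, 108.5]
ee_rot: [3.141, 0.002, -0.099]
force: [-0.0, -0.1, -1.6]
width: 17.8
```

>>> step_arm --targets '[-0.006, 0, 0, 0, 0, 0, -1, -0.008, 0, 0, 0, 0, 0, -1, -0.008, 0, 0, 0, 0, 0, -1]'

```text
clock: 18.75
ee_pos: [433.6, -82.9, 108.7]
ee_rot: [3.141, 0.001, -0.099]
force: [-0.7, -0.4, -2.2]
width: 17.2
```

```bash
python3 -c "
from h import *
gob(-32,-50,190)
snap('scene','s10')
im=snap('top','t10')
b=cv2.imread('pics/s10.png')[210:360,210:340]; cv2.imwrite('pics/s10b.png',cv2.resize(b,None,fx=4,fy=4,interpolation=2))
b=cv2.imread('pics/t10.png')[50:140,240:330]; cv2.imwrite('pics/t10b.png',cv2.resize(b,None,fx=6,fy=6,interpolation=2))
P=cloud(im); print(proj(im,np.r_[O+48*XH,98]))
k=(abs(P[...,2]-96)<6); k[:80]=0;k[125:]=0;k[:,265:][:,35:]=0;k[:,:265]=0
v,u=np.nonzero(k); print([(a,b,bay(P[b,a]),int(P[b,a,2])) for a,b in zip(u,v)][:40])
"
```

```text
t 18.75 pos [433.6 -82.9 108.7] rot [ 3.1411e+00  1.3000e-03 -9.8700e-02] F [-0.68 -0.36 -2.17] w 17.2 SHIFT [-0.0029 -0.0003 -0.0813] TURN [ 0.03  0.08 -0.16]
crook now [-29.2 -50.9]
(np.float64(280.22655435493914), np.float64(107.10142135778408))
[(np.int64(280), np.int64(105), array([56.1,  1.4]), 95), (np.int64(281), np.int64(105), array([55.8, -1.8]), 96), (np.int64(278), np.int64(106), array([50.4,  7.3]), 99), (np.int64(280), np.int64(106), array([52.2,  1. ]), 96), (np.int64(281), np.int64(106), array([51. , -2.1]), 100), (np.int64(282), np.int64(106), array([53. , -5.2]), 95), (np.int64(278), np.int64(107), array([46.4,  7. ]), 101), (np.int64(280), np.int64(107), array([49.4,  0.8]), 95), (np.int64(281), np.int64(107), array([48.7, -2.4]), 97), (np.int64(282), np.int64(107), array([50.8, -5.5]), 93), (np.int64(278), np.int64(108), array([44.4,  6.7]), 98), (np.int64(280), np.int64(108), array([44.3,  0.4]), 99), (np.int64(281), np.int64(108), array([46.8, -2.7]), 94), (np.int64(282), np.int64(108), array([46. , -5.8]), 96), (np.int64(278), np.int64(109), array([42.9,  6.4]), 93), (np.int64(280), np.int64(109), array([42.4,  0.1]), 96), (np.int64(281), np.int64(109), array([42.3, -3. ]), 97)]
```

View pics/s10b.png

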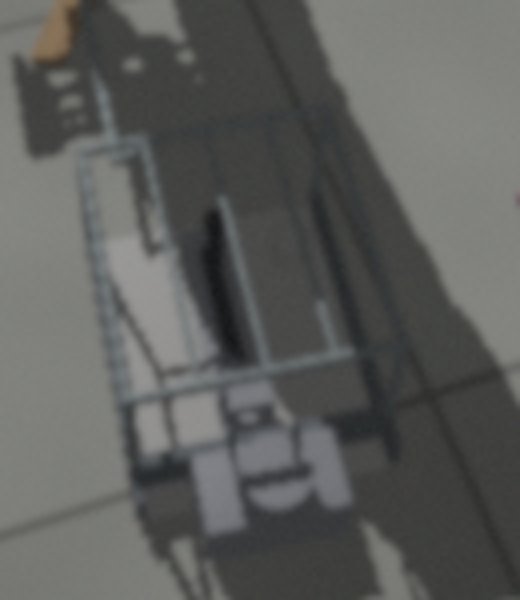

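View pics/t10b.png

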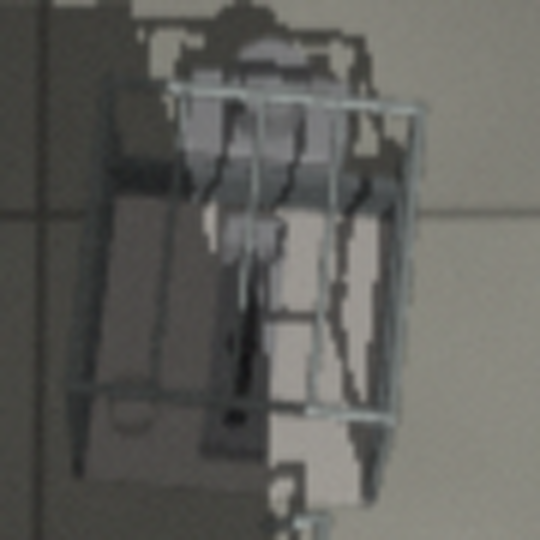

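>>> step_arm --targets '[-0.002, 0, -0.02, 0, 0, -0.1, -1, -0.002, 0, -0.045, 0, 0, -0.1, -1, -0.002, 0, -0.07, 0, 0, -0.1, -1, -0.002, 0, -0.081, 0, 0, -0.1, -1, -0.002, 0, -0.081, 0, 0, -0.1, -1]'

```text
clock: 19.35
ee_pos: [433.4, -82.9, 190.8]
ee_rot: [3.141, -0.002, -0.097]
force: [-0.3, 0.4, -0.6]
width: 17.2
```

```bash
python3 -c "
from h import *
go(466.8,310.7,187,.204)
im=snap('wrist','w11')
b=cv2.imread('pics/w11.png'); cv2.imwrite('pics/w11b.png',cv2.resize(b,(768,576)))
a=cv2.imread('pics/w4.png')
for im in (a,b): 
  print([im[y,258].tolist() for y in range(174,196,2)])
"
```

```text
t 19.35 pos [433.4 -82.9 190.8] rot [ 3.141e+00 -2.500e-03 -9.710e-02] F [-0.26  0.42 -0.65] w 17.2 SHIFT [-0.0049 -0.395   0.0036] TURN [  0.05  -0.14 -17.25]
[[116, 119, 114], [117, 119, 114], [116, 119, 113], [117, 119, 114], [117, 120, 115], [115, 117, 112], [119, 121, 115], [58, 73, 94], [48, 66, 90], [50, 67, 91], [55, 74, 100]]
[[117, 119, 113], [117, 119, 114], [117, 120, 114], [115, 118, 113], [117, 119, 114], [117, 119, 114], [117, 119, 113], [43, 63, 91], [49, 67, 91], [51, 68, 93], [52, 72, 99]]
```

View pics/w11b.png

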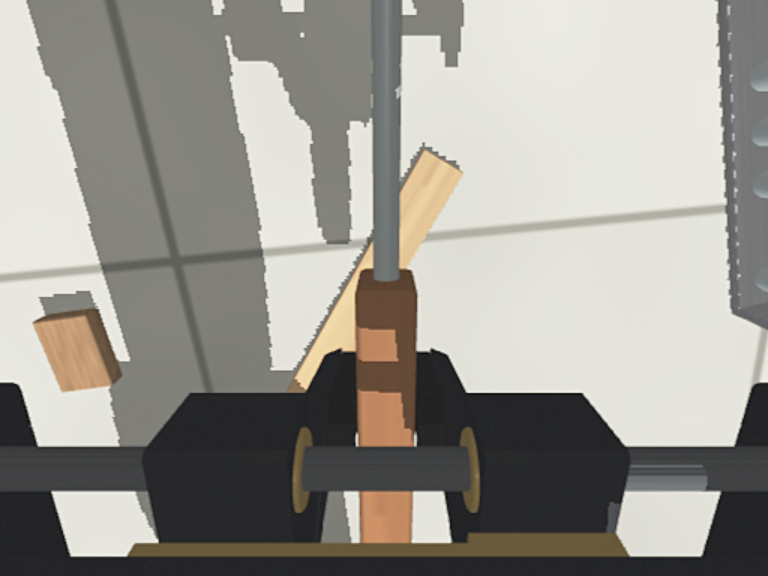

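>>> step_arm --targets '[0, -0.035, 0, 0, 0, -1.5, -1, 0, -0.075, 0, 0, 0, -3, -1, 0, -0.115, 0, 0, 0, -5, -1, 0, -0.155, 0, 0, 0, -7, -1, -0.002, -0.195, 0, 0, 0, -9, -1]'

```text
clock: 19.9
ee_pos: [449.0, 112.9, 188.2]
ee_rot: [3.141, 0.002, 0.061]
force: [0.6, -0.5, -2.1]
width: 17.6
```

```bash
python3 -c "
from h import *
go(466.8,310.7,187,.204)"
```

```text
t 19.9 pos [449.  112.9 188.2] rot [3.1408e+00 1.6000e-03 6.1300e-02] F [ 0.62 -0.51 -2.13] w 17.6 SHIFT [ 0.0298 -0.1963  0.001 ] TURN [ 0.04  0.09 -8.18]
```

>>> step_arm --targets '[0.006, -0.04, 0, 0, 0, -1.6, -1, 0.012, -0.085, 0, 0, 0, -3.5, -1, 0.02, -0.13, 0, 0, 0, -5.5, -1, 0.026, -0.17, 0, 0, 0, -7.2, -1, 0.03, -0.193, 0, 0, 0, -8.2, -1]'

```text
clock: 20.4
ee_pos: [465.9, 311.3, 186.3]
ee_rot: [-3.141, 0.003, 0.209]
force: [0.1, 0.3, -1.7]
width: 17.5
```

>>> step_arm --targets '[0, 0, 0, 0, 0, 0, -1, 0, 0, 0, 0, 0, 0, -1]'

```text
clock: 20.6
ee_pos: [464.8, 311.0, 184.4]
ee_rot: [3.141, 0.007, 0.21]
force: [-0.2, -0.0, -1.9]
width: 17.3
```

```bash
python3 -c "
from h import *
go(466.8,310.7,187,.204)"
```

```text
t 20.6 pos [464.8 311.  184.4] rot [3.1413 0.0066 0.2102] F [-0.17 -0.02 -1.94] w 17.3 SHIFT [ 0.0018  0.0007 -0.0026] TURN [0.02 0.38 0.36]
```

>>> step_arm --targets '[0.002, 0.001, 0.01, 0, 0.4, 0.4, -1, 0.002, 0.001, 0.025, 0, 0.4, 0.4, -1, 0.002, 0.001, 0.04, 0, 0.4, 0.4, -1, 0.002, 0.001, 0.045, 0, 0.4, 0.4, -1, 0.002, 0.001, 0.045, 0, 0.4, 0.4, -1]'

```text
clock: 21.1
ee_pos: [466.1, 309.6, 138.0]
ee_rot: [3.14, 0.002, 0.203]
force: [0.2, -1.0, -1.8]
width: 17.3
```

```bash
python3 -c "
from h import *
go(466.8,310.7,105.6,.204)"
```

```text
t 21.1 pos [466.1 309.6 138. ] rot [3.1403e+00 1.9000e-03 2.0290e-01] F [ 0.19 -1.03 -1.85] w 17.3 SHIFT [ 0.0009 -0.001   0.0324] TURN [ 0.08  0.11 -0.06]
```

>>> step_arm --targets '[0.001, -0.001, 0.004, 0.1, 0.1, 0, -1, 0.001, -0.001, 0.01, 0.1, 0.1, 0, -1, 0.001, -0.001, 0.016, 0.1, 0.1, 0, -1, 0.001, -0.001, 0.016, 0.1, 0.1, 0, -1]'

```text
clock: 21.5
ee_pos: [466.5, 310.5, 121.2]
ee_rot: [3.141, 0.001, 0.203]
force: [0.3, -0.0, -2.3]
width: 17.2
```

```bash
python3 -c "
from h import *
go(466.8,310.7,105.6,.204)"
```

```text
t 21.5 pos [466.5 310.5 121.2] rot [3.1414e+00 1.3000e-03 2.0300e-01] F [ 0.33 -0.04 -2.34] w 17.2 SHIFT [ 0.0004 -0.0002  0.0156] TURN [ 0.01  0.08 -0.06]
```

>>> step_arm --targets '[0, 0, 0.004, 0, 0.1, 0, -1, 0, 0, 0.008, 0, 0.1, 0, -1, 0, 0, 0.012, 0, 0.1, 0, -1, 0, 0, 0.014, 0, 0.1, 0, -1, 0, 0, 0.015, 0, 0.1, 0, -1]'

```text
clock: 22.0
ee_pos: [466.4, 310.4, 106.0]
ee_rot: [3.141, -0.0, 0.203]
force: [-0.2, -0.2, -1.1]
width: 17.1
```

```bash
python3 -c "
from h import *
go(466.8,310.7,105.6,.204)"
```

```text
t 22.0 pos [466.4 310.4 106. ] rot [ 3.1413e+00 -1.0000e-04  2.0300e-01] F [-0.23 -0.16 -1.1 ] w 17.1 SHIFT [ 0.0005 -0.0002  0.0004] TURN [ 0.02 -0.01 -0.06]
```

Seated height reached with no side force. Opening.

>>> step_arm --targets '[0, 0, 0, 0, 0, 0, 0, 0, 0, 0, 0, 0, 0, 0.5, 0, 0, 0, 0, 0, 0, 1, 0, 0, 0, 0, 0, 0, 1, 0, 0, 0, 0, 0, 0, 1]'

```text
clock: 22.5
ee_pos: [466.5, 310.5, 106.1]
ee_rot: [3.141, -0.0, 0.203]
force: [-0.2, -0.1, 0.3]
width: 55.4
```

>>> step_arm --targets '[0, 0, 0, 0, 0, 0, 1, 0, 0, 0, 0, 0, 0, 1, 0, 0, 0, 0, 0, 0, 1, 0, 0, 0, 0, 0, 0, 1, 0, 0, 0, 0, 0, 0, 1]'

```text
clock: 23.0
ee_pos: [466.5, 310.5, 106.1]
ee_rot: [3.141, -0.0, 0.203]
force: [-0.0, 0.1, 0.4]
width: 88.1
```

>>> step_arm --targets '[0, 0, -0.02, 0, 0, 0, 1, 0, 0, -0.05, 0, 0, 0, 1, 0, 0, -0.09, 0, 0, 0, 1, 0, 0, -0.13, 0, 0, 0, 1, 0, 0, -0.17, 0, 0, 0, 1]'

```text
clock: 23.5
ee_pos: [466.1, 310.3, 277.7]
ee_rot: [3.141, -0.0, 0.203]
force: [0.1, 1.0, -0.1]
width: 88.1
```

Run:
```python
from h import *
print(bot.state()['ee_pos'],bot.state()['width'])
im=snap('wrist','w12'); snap('scene','s12'); P=cloud(im)
b=cv2.imread('pics/w12.png'); cv2.imwrite('pics/w12b.png',cv2.resize(b,(768,576)))
hsv=cv2.cvtColor(im['pixels'],cv2.COLOR_RGB2HSV)
m=(hsv[...,0]<14)&(hsv[...,1]>100); m[:,:240]=0;m[:,300:]=0
m&=abs(P[...,2]-73)<6
v,u=np.nonzero(m); pts=np.array([ray(im,a,c,73)[:2] for a,c in zip(u,v)],np.float32); print(cv2.minAreaRect(pts), np.median(P[m][:,2]))
b=cv2.imread('pics/s12.png')[130:260,290:430]; cv2.imwrite('pics/s12b.png',cv2.resize(b,None,fx=4,fy=4,interpolation=2))
```

```text
[466.10182618 310.33677299 277.69511556] 88.1475883577835
((445.3611145019531, 306.4496765136719), (128.1223907470703, 16.793428421020508), 11.229402542114258) 73.85475273661655
```

View pics/w12b.png

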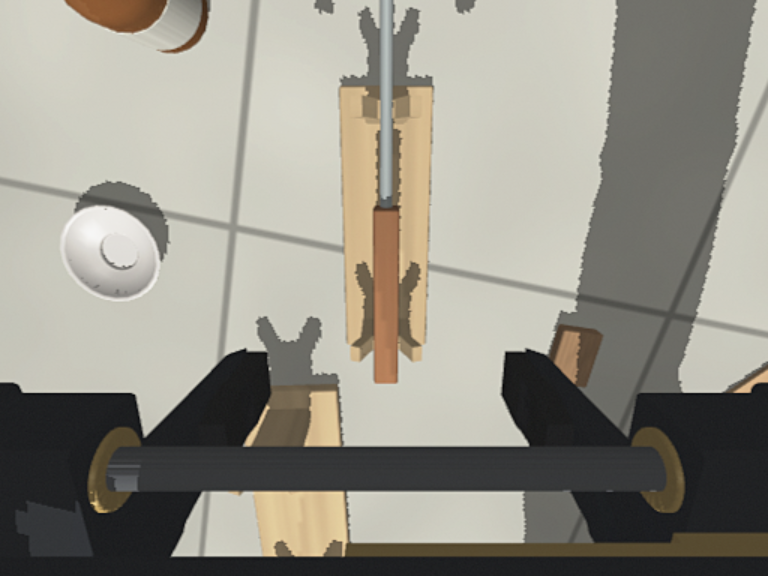

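View pics/s12.png

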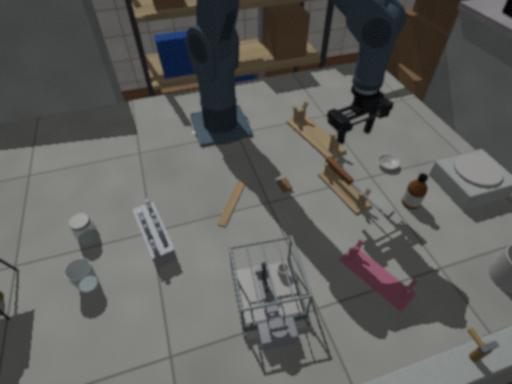

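Run:
```python
from h import *
im=ld('s12'); P=cloud(im); k=(abs(P[...,2]-96)<4); k[:255]=0;k[300:]=0;k[:,:250]=0;k[:,280:]=0
print(k.sum(),bay(np.median(P[k],0)))
s=bot.state(); print(s['qd'].round(3),s['width']); bot.sign_off()
```

```text
25 [51.1 -2. ]
[-0.008  0.066  0.013  0.068  0.016 -0.063 -0.015] 88.24658252016732
the job is handed in; nothing more can be done
```

I drew the bolt home with the hooked rod, seated it against its stop, and laid the rod back in its rest. The job was handed in at about 23.6 s; no verdict was reported.

**The pull:** The rod went in on the side away from the crucible and caught the pin. The bolt dragged with about 5 N over roughly 58 mm of travel until it reached its stop. I then held it for about 2 s. The wrist force along the pull read between 7.5 and 9.7 N at the end of each move. The last 0.95 s ended at 9.7 and then 9.4 N. I never saw more than about 11 N in total, counting the rod's own weight.

**Last checks:**
- **Bolt:** after the pull the pin stood 49 mm (top view) to 51 mm (scene view) behind the bay's front edge. It measured 108 mm before the pull. The two views differ by about 2 mm, which is about the calibration error, so the evidence for "home" is mainly the rise in force at the stop.
- **Rod:** it lies within about 0.2 mm and 0.01 rad of where it lay at the start. Handle-top height is unchanged and the rod did not slip in the grip.
- **Robot:** the fingers are fully open and clear of everything, with the tool about 170 mm above the release height.
- **Bystanders:** the dish, bottle, box, ruler, beaker, jar and crucible look unmoved in the pictures. I did not measure them one by one.

**What was off:** The pull fell to 7.5 N at one point and 8.4 N at another, because the tool tilted slightly, up to 0.016 rad; I corrected for this. At hand-in the joints still showed small residual speeds, up to 0.07 rad/s, as the arm settled from its lift.

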